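# Cover a worm gearbox and key its output shaft into the spring-loaded hub

## Robot

A 6-joint arm with a two-finger parallel gripper is mounted at the origin on a cart in front of the work surface, level with it; the furniture and walls round the work are solid. World frame = base frame: x ahead of the robot, y to its left, z up, the work surface at z = 0. Lengths are in m, angles in rad, forces in N, time in s.
With the tool pointing down it reaches from about 0.325 to 0.9 m from the base axis. Payload 6.1 kg.
Tool frame: the origin (TCP) lies between the finger pads; the fingertips stand env.tip_extent ahead of it and the grasp point (between the pads) lies 11 mm behind it (env.tip_extent is the distance from the TCP to the fingertips, in m); z points along the fingers, y is the line along which they close (so a half turn about z gives the same grasp; the last joint's range is limited). The gripper opens to 87 mm and grips with 3 to 60 N. Pads are 19 mm wide; open, the fingers measure 117 mm over their backs; the gripper's body (75 mm by 190 mm) begins 51 mm behind the grasp point.
Start: joints at [1.067, 0.22, 1.526, -0, 1.395, -0.126], TCP at [0.231, 0.581, 0.199] pointing down, gripper open.
Joint ranges: [-2.98, 2.98], [-0.91, 2.08], [0.09, 2.57], [-1.24, 4.39], [0.2, 2.65], [-2.68, 2.68]. Speed limits (rad/s): [2.57, 2.57, 3.01, 3.14, 3.14, 3.14].

## Interface

Orientations are given as a unit quaternion [x, y, z, w].
In Python, from bench import telemetry, optics, ticket, env gives the robot as it stands.
- The arm moves only by the tool carry_out, never from a script. Its argument "deltas" is a list of rows, each a list of 7 numbers: the turn, a rotation vector about the tool's x, y, z in rad, then the shift along the tool's x, y, z in cm, then the finger opening in cm, from 0 to 8.7. A call has 1 to 5 rows; each row is the pose to reach, as a shift and turn from the pose commanded when the call began, along the tool's axes at that moment; what a row does not reach only later rows make up. A row lasts 1/12 s, in which the tool goes at most 41.7 mm and 7.16 degrees, less where a joint would pass 70% of its speed; a pose out of reach is approached as far as the arm can. A call with a gripper value outside its range is refused whole. The fingers move at their own pace and stop on an object; "force" is the grip in N (left out, the last holds). Time passes only in rows, so rows that repeat a pose let the fingers close. It gives the time, the measured TCP pose, the force, the opening and the grip force at its end, in the units of the state.
- telemetry.get_obs(): the state, without advancing time (a new reading comes with each control period).
- optics.read_camera(name): name is "scene" or "top"; returns a dict with "img" (384x512x3 uint8, red, green, blue), "K" (3x3 intrinsics, pixels), "eye" and "attitude" of the camera in the world. Camera axes: x right, y up, looking along -z (the intrinsics and any distortion apply to the point x, -y, -z); pixel columns grow to the right and rows downward; lengths in m; the calibration is good to about 2 mm. A picture is of the moment at which its call begins. There is no depth.
- ticket.close_job(): hands the job in; it is judged then, once.
The state is a dict: "t": time; "qpos": joint angles; "qvel": joint speeds; "effort": joint torques, N m; "eef_pos": TCP position; "tcp_rot": TCP orientation; "ft_force": force on the tool from outside, world axes, zero at the start; "moment": the same for the moment, N m; "gripper_width": finger opening in m; "gripper_force": force on a finger pad.
Only numpy, scipy, OpenCV 4.12 (cv2) and the standard library are available. Lean on these libraries where they do the work, as an engineer would, in place of code of your own. Each camera call takes 0.05 s, during which the arm holds its last target. There are 200 camera calls.

## Task

Set the loose bearing cover on the open gearbox so that it sits seated and level on the rim, and let go of it. Then take the output shaft out of the wooden block, put its keyed end down through the cover into the hub, turn it until the key slips into the hidden keyway and push it fully home. Finish while still gripping the shaft and pressing it down against the hub's spring as far as it goes, so that the lock screw could be put in; leave the tools lying round about where they are.

Things in the scene. Friction and masses are not known exactly. Their poses are not given: they have to be found in the camera images.
- gearbox: Small grey worm gearbox fixed to the bench, open at the top, foot plate 132 x 116 mm. Origin: centre of its underside on the hub's axis, z up. +x: its side with the small round lock-screw boss, facing the robot (yaw pi +- 0.4 rad). -x side: lying worm tube, 61 mm high, stub shaft 86 mm out on +y. Inside: brass worm wheel and hub, seen from above until the cover is on.
- housing_rim (a point): Centre of the rim of the round housing, 70 mm above the bench: the flat ring on which the cover's flange rests. Housing 105 mm across outside, bore 81 mm, mouth chamfered by 2 mm.
- hub_spring (a joint): How far the hub is pressed down (m): 0 at rest (up), 0.006 at its stop. The spring pushes up with 8 N at rest and 15 N at the stop, less 3 N of hub weight; the shaft's weight alone does not press it down. When the hub is let go it springs up again.
- hub_face (a point): Centre of the hub's top face (moves with hub_spring), 18 mm below the rim at rest. Hub 38 mm across; bore 17.5 mm, open below, with one keyway 6.5 mm wide reaching 14 mm from the axis, cut the full 30 mm height. The keyway points somewhere within 0.6 rad either side of the gearbox's +x. The worm locks the hub: it turns only under over 0.35 N m.
- bearing_cover: Loose round aluminium cover, 0.32 kg, lying right way up on the bench. Origin: centre of its underside, z up; yaw does not matter. From below: spigot 78 mm across, 0 to 5 mm, foot chamfered; flange 96 mm across, 5 to 13 mm; boss 46 mm across, 13 to 33 mm (grip it from above). Through bore 29 mm, chamfered on top. Seated, the boss ends 98 mm above the bench.
- cover_seat (a point): Centre of the flange's underside, 5 mm above the cover's origin; comes to housing_rim when seated.
- shaft_block: Hardwood block 96 x 82 x 55 mm fixed to the bench, with a 28 mm hole 40 mm deep in its middle (and four small holes) in which the shaft stands. Origin: centre of its underside. Block and cover may have changed sides (left or right of the gearbox).
- output_shaft: Loose steel shaft 128 mm long, 0.34 kg, upright in the block, key down. Origin: centre of its lower end, z up; x: the key's side, towards the robot +- 1 rad. Heights: nose and 16 mm keyed end to 28 mm, journal 26 mm across to 86, collar 38 mm across to 94 (dark notch on the key's side), then a tang to 128, 22 mm along x, 14 mm along y: grip these flats; fingertips may bear on the collar.
- shaft_shoulder (a point): Centre of the shoulder, 28 mm above the shaft's lower end; meets hub_face when the key is home. Key: 5 mm wide, 12.5 mm from axis to its outside, from 10 mm above the lower end up to the shoulder; the nose tapers from 11 to 16 mm across over 3 mm. While the key rests on top of the hub the shoulder stays 18 mm above hub_face.
- paste_tin: Bystander: flat yellow tin, 71 mm across, 27 mm high, behind the work.
- caliper: Bystander: vernier caliper, 216 mm long, lying behind the gearbox.
- spanner_17: Bystander: steel combination spanner, 179 mm long, lying behind on the right.
- v_block_1: Bystander: steel V-block 44 x 48 x 34 mm, behind on the left; a second one stands beyond it.
Not all that is in view belongs to the job. Of the things like the output_shaft, leave any that is blue or orange; of the rest the larger one is meant.

How it is judged:
By the outcome, as a careful person would: the job done as asked, in the order asked, and still so for the second after the job is handed in, while the arm keeps its last pose, push and grip.
It also fails if it takes over 64 s, if anything falls off the work surface, if the arm or the gripper's body presses on something with over 40 N, if the wrist force passes 120 N, or if a joint passes its speed limit or range.

## Working session

There is one attempt and no reset: what is moved stays moved. The work goes in short steps, Python scripts to look and compute and a tool call to move; the robot and the scene stay as the last step left them, time stands still between calls to the robot, and variables do not carry over. Pictures are saved under pics/ and viewed, at most 10 in all, crops included, and the job is handed in when it is done.

Besides the shell and the picture viewer there is one more tool, called after ">>>" by a JSON object that holds its "op" and its "data", one argument or row to a line. carry_out: Moves the arm, as the interface text tells. Its arguments: {"type":"object","properties":{"deltas":{"type":"array","items":{"type":"array","items":{"type":"number"}}},"force":{"type":"number"}},"required":["deltas"]}

```bash
mkdir -p pics; ls
python3 - <<'E'
from bench import telemetry, optics, ticket, env
import cv2,json
o=telemetry.get_obs()
for k,v in o.items(): print(k,v)
print(env.tip_extent,[a for a in dir(env) if a[0]!='_'])
for n in("scene","top"):
    c=optics.read_camera(n); cv2.imwrite(f"pics/{n}0.png",c["img"][:,:,::-1])
    print(n,{k:v for k,v in c.items() if k!="img"})
E
```

```text
pics
t 0.0
qpos [ 1.06688345e+00  2.21240656e-01  1.52758922e+00  6.74877898e-06
  1.39466794e+00 -1.26105300e-01]
qvel [-0.00071818 -0.00105546  0.00071013  0.00073442 -0.00170224  0.00061857]
effort [ 6.29163169e-04 -4.94612145e+01 -3.87371814e+01  7.00876163e-02
  5.70893730e-02 -1.45045792e-04]
eef_pos [0.23024243 0.58035079 0.19783987]
tcp_rot [ 1.87782794e-01  9.82210117e-01 -9.04676202e-04 -2.98290856e-04]
ft_force [ 0.14946952  0.74302808 -0.35929851]
moment [-0.00212822  0.01877822  0.00918144]
gripper_force 0.0
gripper_width 0.08689047166320049
0.008 ['IKError', 'tip_extent']
scene {'K': array([[459.75011627,   0.        , 258.94621771],
       [  0.        , 459.75011627, 186.41030129],
       [  0.        ,   0.        ,   1.        ]]), 'eye': array([-0.29772735, -0.58518935,  0.55408853]), 'attitude': array([ 0.48031159, -0.26155496, -0.38588103,  0.74295734])}
top {'K': array([[489.21124075,   0.        , 256.7426954 ],
       [  0.        , 489.21124075, 188.49656799],
       [  0.        ,   0.        ,   1.        ]]), 'eye': array([0.42912671, 0.02009544, 1.36805023]), 'attitude': array([-0.05174517,  0.04900627,  0.71376858, -0.69674617])}
```

Run:
```python
import cv2
for n in("scene","top"):
    a=cv2.imread(f"pics/{n}0.png"); cv2.imwrite(f"pics/{n}0b.png",cv2.resize(a,(800,600),interpolation=cv2.INTER_CUBIC))
```

```text
(no output)
```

View pics/top0b.png

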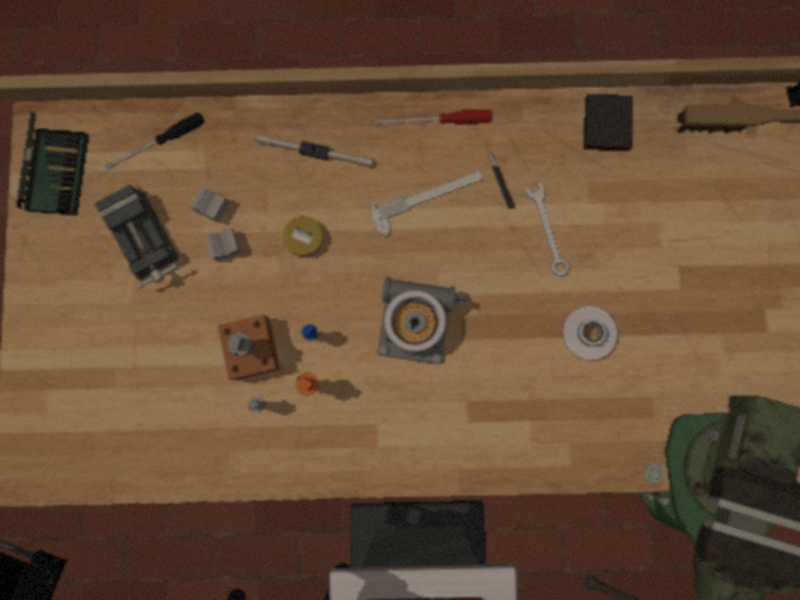

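View pics/scene0b.png

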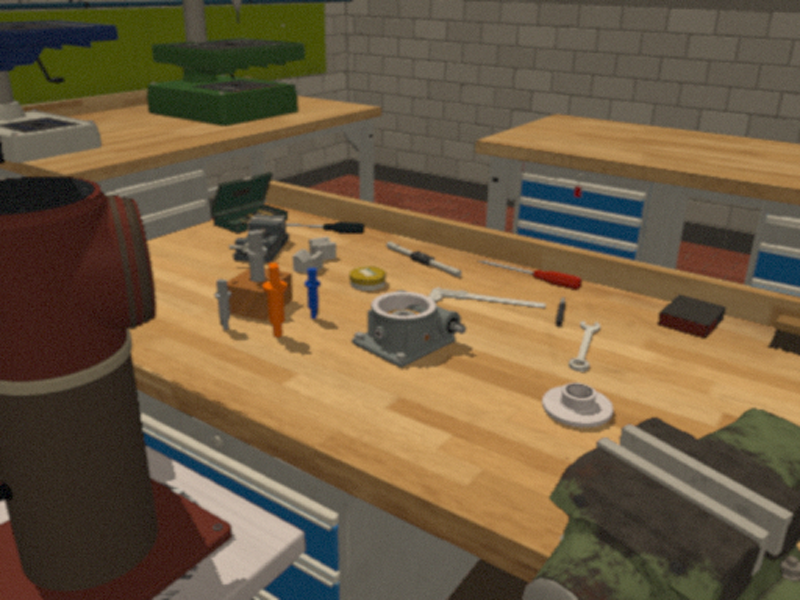

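The top view shows the gearbox at about (415,322) and the cover at (590,333). The wooden block with the grey shaft is at (240,345), with the blue, orange and small grey decoys near it. The scene view agrees, and the bag lies at lower right. Next I set up the projections.

```bash
cat > h.py <<'E'
import numpy as np, cv2
from scipy.spatial.transform import Rotation as R
from bench import telemetry, optics
def proj(c,P):
    p=R.from_quat(c["attitude"]).inv().apply(np.atleast_2d(P)-c["eye"])
    p=p*[1,-1,-1]; q=p@c["K"].T; return q[:,:2]/q[:,2:]
def unproj(c,uv,z):
    uv=np.atleast_2d(uv).astype(float); d=np.c_[uv,np.ones(len(uv))]@np.linalg.inv(c["K"]).T*[1,-1,-1]
    d=R.from_quat(c["attitude"]).apply(d); return c["eye"]+d*((z-c["eye"][2])/d[:,2])[:,None]
E
python3 - <<'E'
from h import *
s=np.array([.64,.64]); np.set_printoptions(precision=4,suppress=True)
cs={n:optics.read_camera(n) for n in("scene","top")}
np.save("cs.npy",cs,allow_pickle=True)
t=cs["top"]; sc=cs["scene"]
print("base,tcp px",proj(t,[[0,0,0],[.23,.58,.2]])/.64, proj(sc,[[0,0,0],[.23,.58,.2]])/.64)
for n,uv,z in[("rim",(416,322),.07),("coverflange",(590,333),.013),("boss",(593,332),.033),("block",(249,347),.055),("shafttop",(239,342),.149)]:
    print(n,unproj(t,np.array(uv)*s,z))
for n,uv,z in[("rim",(403,308),.07),("coverflange",(578,407),.013)]: print("scene",n,unproj(sc,np.array(uv)*s,z))
crop=lambda c,u,v,w,h,k:cv2.resize(c["img"][v:v+h,u:u+w,::-1],None,fx=k,fy=k,interpolation=cv2.INTER_CUBIC)
a=np.hstack([crop(t,132,192,75,75,5),crop(t,235,170,75,75,5)])
b=np.hstack([crop(sc,130,140,75,45,5),crop(sc,220,180,75,45,5)])
im=np.vstack([a,b]);im=cv2.convertScaleAbs(im,alpha=1.5)
cv2.imwrite("pics/crop1.png",im); print(im.shape)
E
```

```text
base,tcp px [[423.5678 660.1451]
 [ 29.8259 549.4754]] [[ 93.3442 550.9556]
 [-17.1025 211.5875]]
rim [[ 0.5676 -0.0013  0.07  ]]
coverflange [[ 0.5465 -0.3105  0.013 ]]
boss [[ 0.5464 -0.311   0.033 ]]
block [[0.533  0.2868 0.055 ]]
shafttop [[0.5339 0.2838 0.149 ]]
scene rim [[ 0.5609 -0.0039  0.07  ]]
scene coverflange [[ 0.5402 -0.3131  0.013 ]]
(600, 750, 3)
```

View pics/crop1.png

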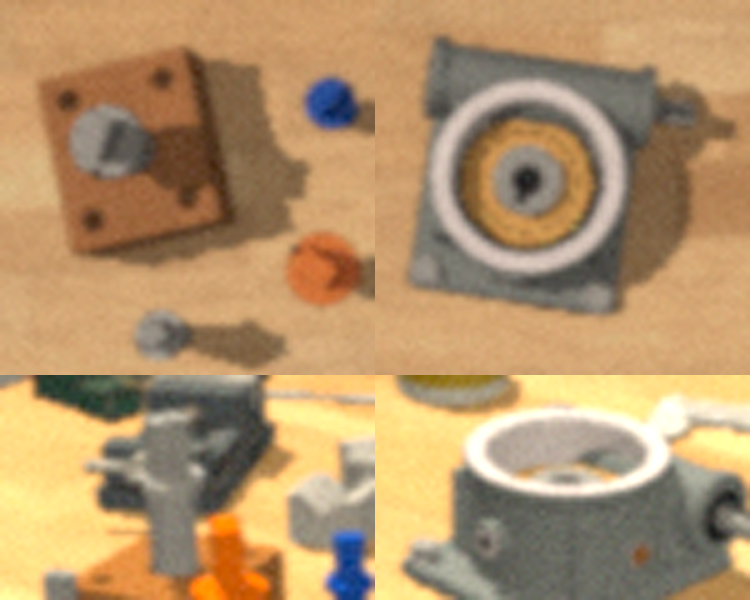

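```bash
cat >> h.py <<'E'
def grab(n,k=8):
    cs=[optics.read_camera(n) for _ in range(k)]; c=cs[0]; c["img"]=np.mean([x["img"] for x in cs],0).astype(np.uint8); return c
def rect(c,x,y,z,half,px=200):
    # metric view: image up = +x world, image left = +y world
    g=np.linspace(half,-half,px); X,Y=np.meshgrid(x+g,y+g,indexing="ij")
    uv=proj(c,np.c_[X.ravel(),Y.ravel(),np.full(X.size,z)]).astype(np.float32).reshape(px,px,2)
    return cv2.remap(c["img"],uv[...,0],uv[...,1],cv2.INTER_CUBIC)[:,:,::-1]
E
python3 - <<'E'
from h import *
np.set_printoptions(precision=4,suppress=True)
cs={n:grab(n) for n in("scene","top")}; np.save("cs.npy",cs,allow_pickle=True)
t=cs["top"]; s=cs["scene"]
def circ(c,x,y,z,half,what):
    im=rect(c,x,y,z,half,400); hsv=cv2.cvtColor(im,cv2.COLOR_BGR2HSV)
    m=((hsv[...,1]<60)&(hsv[...,2]>95)).astype(np.uint8)
    m=cv2.morphologyEx(m,cv2.MORPH_OPEN,np.ones((9,9)))
    cn,hi=cv2.findContours(m,cv2.RETR_CCOMP,cv2.CHAIN_APPROX_NONE)
    for i in np.argsort([-len(q) for q in cn])[:3]:
        (u,v),(a,b),_=cv2.fitEllipse(cv2.convexHull(cn[i])); k=2*half/399
        print(what,hi[0][i][3]>=0,x+half-v*k,y+half-u*k,"axes mm",a*k*1e3,b*k*1e3)
    return im,m
o=[]
for c,n in((t,"top"),(s,"scene")):
    o+=[circ(c,.565,-.003,.07,.075,n+" rim")[1]*200, circ(c,.545,-.311,.013,.075,n+" cover")[1]*200]
A=np.hstack([cv2.resize(x,(200,200)) for x in o]); A=cv2.cvtColor(A,cv2.COLOR_GRAY2BGR)
B=np.hstack([rect(t,.566,-.002,.052,.03),rect(t,.534,.285,.109,.03),rect(t,.534,.285,.143,.03),rect(t,.534,.285,.055,.07)])
C=np.hstack([rect(s,.56,-.003,.052,.03),rect(s,.534,.285,.109,.03),rect(s,.534,.285,.143,.03),rect(s,.534,.285,.055,.07)])
cv2.imwrite("pics/r1.png",np.vstack([A,cv2.convertScaleAbs(B,alpha=1.5),cv2.convertScaleAbs(C,alpha=1.5)]))
E
```

```text
top rim False 0.5717868397648173 0.002487049074101272 axes mm 105.1089064519208 105.84483899568257
top rim True 0.5710144123278165 0.0020126039892210956 axes mm 81.76529963213699 81.96475380345395
top rim False 0.5696976476683652 0.00161834211994831 axes mm 32.827907935121004 34.20229460063733
top cover False 0.5473821723192258 -0.309871532239412 axes mm 95.06297864412005 96.16873031272027
top cover True 0.5498715175542617 -0.31500456593448956 axes mm 37.19065960188557 37.92629098533688
top cover True 0.5317859575085174 -0.29803595498450713 axes mm 4.087317617315994 18.052529930172106
scene rim False 0.5809875396499059 -0.010949014534627585 axes mm 116.58189816582471 137.8301520096628
scene rim True 0.5569726551027225 -0.011768990882357264 axes mm 43.1040598933858 64.03553324534481
scene cover False 0.5471343776157924 -0.3086718931269825 axes mm 93.63465846929334 110.35548618861606
scene cover False 0.4798422631285244 -0.37616369124104204 axes mm 22.558014374926575 26.0873177894076
scene cover False 0.5260047637251086 -0.38540342723875115 axes mm 8.652081883939585 26.00914804559005
```

View pics/r1.png

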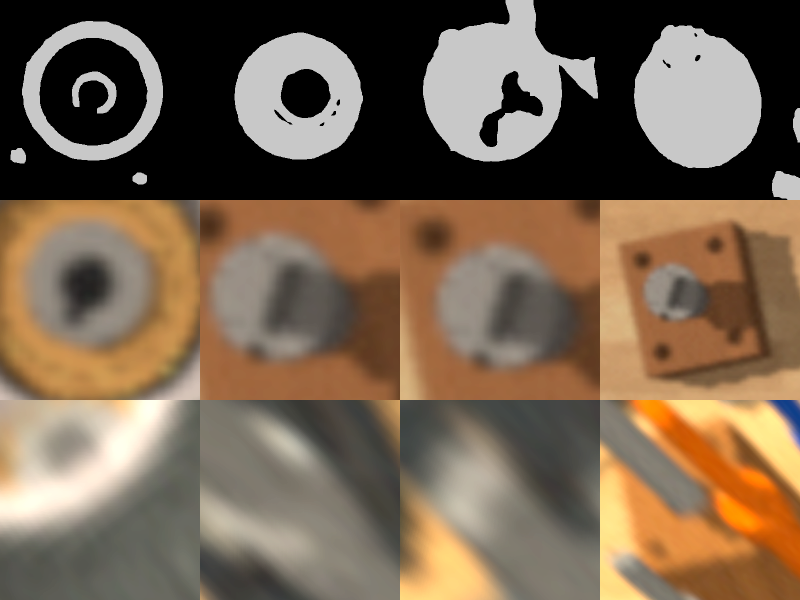

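The top-camera fits match the true diameters (105, 81 and 96 mm):
- Rim centre is at (0.5715, 0.0022).
- Cover is at (0.5474, -0.3099).
- Shaft is near (0.535, 0.29), with its notch at yaw about pi-0.28.
- Keyway points at about pi-0.42.

I'll move to the cover, keeping the tool yaw.

>>> {"op": "carry_out", "data": {
  "deltas": [
    [0, 0, 0, -2.6, -3.0, 0, 8.7],
    [0, 0, 0, -5.3, -6.0, 0, 8.7],
    [0, 0, 0, -7.9, -9.0, 0, 8.7],
    [0, 0, 0, -10.6, -12.0, 0, 8.7],
    [0, 0, 0, -13.2, -15.0, 0, 8.7]
  ]
}}

```text
t: 1.42
eef_pos: [0.2981, 0.3912, 0.1989]
tcp_rot: [0.187, 0.982, 0.0, 0.0]
ft_force: [0.8, -0.1, 0.7]
gripper_width: 0.0869
gripper_force: 0.0
```

>>> {"op": "carry_out", "data": {
  "deltas": [
    [0, 0, 0, -2.6, -3.0, 0, 8.7],
    [0, 0, 0, -5.3, -6.0, 0, 8.7],
    [0, 0, 0, -7.9, -9.0, 0, 8.7],
    [0, 0, 0, -10.6, -12.0, 0, 8.7],
    [0, 0, 0, -13.2, -15.0, 0, 8.7]
  ]
}}

```text
t: 1.83
eef_pos: [0.3656, 0.203, 0.1993]
tcp_rot: [0.188, 0.982, 0.0, 0.001]
ft_force: [1.1, 0.1, -1.2]
gripper_width: 0.0869
gripper_force: 0.0
```

>>> {"op": "carry_out", "data": {
  "deltas": [
    [0, 0, 0, -2.6, -3.0, 0, 8.7],
    [0, 0, 0, -5.3, -6.0, 0, 8.7],
    [0, 0, 0, -7.9, -9.0, 0, 8.7],
    [0, 0, 0, -10.6, -12.0, 0, 8.7],
    [0, 0, 0, -13.2, -15.0, 0, 8.7]
  ]
}}

```text
t: 2.25
eef_pos: [0.4331, 0.0145, 0.1994]
tcp_rot: [0.188, 0.982, 0.0, 0.001]
ft_force: [0.2, 0.6, -0.3]
gripper_width: 0.0868
gripper_force: 0.0
```

>>> {"op": "carry_out", "data": {
  "deltas": [
    [0, 0, 0, -2.6, -3.0, 0, 8.7],
    [0, 0, 0, -5.3, -6.0, 0, 8.7],
    [0, 0, 0, -7.9, -9.0, 0, 8.7],
    [0, 0, 0, -10.6, -12.0, 0, 8.7],
    [0, 0, 0, -13.2, -15.0, 0, 8.7]
  ]
}}

```text
t: 2.67
eef_pos: [0.5004, -0.1738, 0.1991]
tcp_rot: [0.188, 0.982, -0.0, 0.0]
ft_force: [0.5, 0.2, 1.0]
gripper_width: 0.0868
gripper_force: 0.0
```

>>> {"op": "carry_out", "data": {
  "deltas": [
    [0, 0, 0, -2.5, -2.9, 0, 8.7],
    [0, 0, 0, -5.0, -5.8, 1.5, 8.7],
    [0, 0, 0, -7.2, -8.5, 4, 8.7],
    [0, 0, 0, -9.3, -10.8, 7, 8.7],
    [0, 0, 0, -9.3, -10.8, 10.5, 8.7]
  ]
}}

```text
t: 3.08
eef_pos: [0.5492, -0.3129, 0.0955]
tcp_rot: [0.189, 0.982, -0.002, 0.003]
ft_force: [0.5, -0.1, -0.2]
gripper_width: 0.0871
gripper_force: 0.0
```

>>> {"op": "carry_out", "data": {
  "deltas": [
    [0, 0, 0, 0, 0, 2, 8.7],
    [0, 0, 0, 0, 0, 3, 8.7],
    [0, 0, 0, 0, 0, 3.4, 8.7],
    [0, 0, 0, 0, 0, 3.4, 8.7]
  ]
}}

```text
t: 3.42
eef_pos: [0.5465, -0.3058, 0.0597]
tcp_rot: [0.188, 0.982, 0.0, -0.0]
ft_force: [0.5, 0.9, 0.4]
gripper_width: 0.0871
gripper_force: 0.0
```

```bash
cat >> h.py <<'E'
def togo(P,phi=None):
    o=telemetry.get_obs(); r=R.from_quat(o["tcp_rot"]); x=r.as_matrix()[:,0]; ph=np.arctan2(x[1],x[0])
    print("t",round(o["t"],2),"tcp",o["eef_pos"].round(4),"phi",round(ph,4),"F",o["ft_force"].round(1),"M",o["moment"].round(2),"w",round(o["gripper_width"],4),"q",o["qpos"].round(2))
    print("tool cm",(r.inv().apply(np.array(P)-o["eef_pos"])*100).round(2), "turn z", None if phi is None else round(ph-phi,3))
E
python3 -c "
from h import *
togo([.5474,-.3099,.0225])"
```

```text
t 3.42 tcp [ 0.5465 -0.3058  0.0597] phi 2.7642 F [0.5 0.9 0.4] M [ 0.01 -0.03  0.02] w 0.0871 q [-0.64  0.35  1.64 -0.    1.15 -1.83]
tool cm [-0.24 -0.34  3.72] turn z None
```

>>> {"op": "carry_out", "data": {
  "deltas": [
    [0, 0, 0, -0.24, -0.34, 0.8, 8.7],
    [0, 0, 0, -0.24, -0.34, 1.8, 8.7],
    [0, 0, 0, -0.24, -0.34, 2.8, 8.7],
    [0, 0, 0, -0.24, -0.34, 3.6, 8.7],
    [0, 0, 0, -0.24, -0.34, 3.7, 8.7]
  ]
}}

```text
t: 3.83
eef_pos: [0.5463, -0.3092, 0.0207]
tcp_rot: [0.188, 0.982, 0.001, -0.001]
ft_force: [-0.6, 1.7, -1.1]
gripper_width: 0.0871
gripper_force: 0.0
```

>>> {"op": "carry_out", "data": {
  "deltas": [
    [0, 0, 0, 0, 0, 0, 6],
    [0, 0, 0, 0, 0, 0, 4.6],
    [0, 0, 0, 0, 0, 0, 4],
    [0, 0, 0, 0, 0, 0, 4],
    [0, 0, 0, 0, 0, 0, 4]
  ],
  "force": 30
}}

```text
t: 4.25
eef_pos: [0.5479, -0.3105, 0.0235]
tcp_rot: [0.188, 0.982, -0.0, 0.0]
ft_force: [0.4, -0.3, 0.5]
gripper_width: 0.0614
gripper_force: 0.0
```

>>> {"op": "carry_out", "data": {
  "deltas": [
    [0, 0, 0, 0, 0, 0, 4],
    [0, 0, 0, 0, 0, 0, 4],
    [0, 0, 0, 0, 0, 0, 4]
  ],
  "force": 40
}}

```text
t: 4.5
eef_pos: [0.5476, -0.3103, 0.0231]
tcp_rot: [0.188, 0.982, -0.0, 0.0]
ft_force: [0.2, 0.5, 0.4]
gripper_width: 0.0439
gripper_force: 0.0
```

>>> {"op": "carry_out", "data": {
  "deltas": [
    [0, 0, 0, 0, 0, 0, 4],
    [0, 0, 0, 0, 0, 0, 4]
  ]
}}

```text
t: 4.67
eef_pos: [0.5475, -0.3102, 0.0229]
tcp_rot: [0.188, 0.982, 0.0, -0.0]
ft_force: [0.3, -0.8, 0.5]
gripper_width: 0.0408
gripper_force: 0.0
```

Run:
```python
from h import *
togo([.5474,-.3099,.0225])
c=grab("top",4);s=grab("scene",4)
a=rect(c,.547,-.31,.033,.1,400); u,v=proj(s,[.547,-.31,.03])[0].astype(int)
b=cv2.resize(s["img"][v-50:v+50,u-50:u+50,::-1],(400,400),interpolation=cv2.INTER_CUBIC)
cv2.imwrite("pics/g1.png",cv2.convertScaleAbs(np.hstack([a,b]),alpha=1.4))
```

```text
t 4.67 tcp [ 0.5475 -0.3102  0.0229] phi 2.7638 F [ 0.3 -0.8  0.5] M [ 0.01 -0.05  0.02] w 0.0408 q [-0.64  0.41  1.64 -0.    1.09 -1.83]
tool cm [0.03 0.03 0.04] turn z None
```

View pics/g1.png

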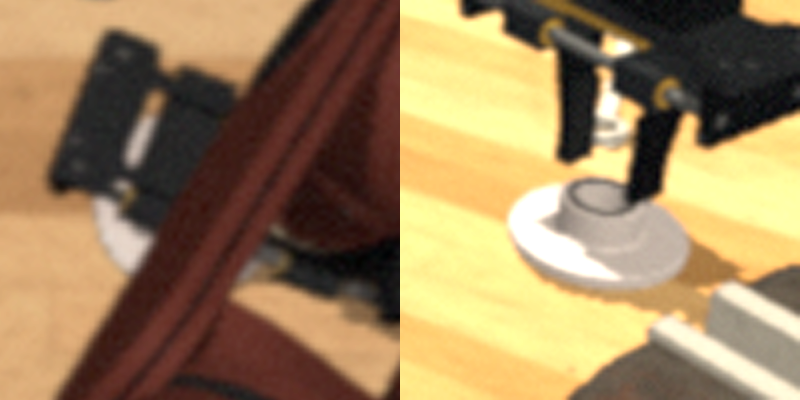

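The picture shows the fingers standing behind or above the boss, not round it. I'll triangulate the gold finger pins, at top crop (125,195) and (270,262) and scene crop (150,30) and (268,92), to check the real tool position.

Run:
```python
from h import *
np.set_printoptions(precision=4,suppress=True)
cs=np.load("cs.npy",allow_pickle=True).item(); t,s=cs["top"],cs["scene"]
u,v=proj(s,[.547,-.31,.03])[0].astype(int)
def tri(tc,sc):
    P=np.array([.547+.1-tc[1]/399*.2,-.31+.1-tc[0]/399*.2,.033]); a=P-t["eye"]; a/=np.linalg.norm(a)
    uv=np.array([u-50+sc[0]/4,v-50+sc[1]/4]); b=unproj(s,uv,0)[0]-s["eye"]; b/=np.linalg.norm(b)
    x=np.linalg.lstsq(np.c_[a,-b],s["eye"]-t["eye"],rcond=None)[0]
    p,q=t["eye"]+a*x[0],s["eye"]+b*x[1]; return (p+q)/2,np.linalg.norm(p-q)
p1=tri((125,195),(150,30));p2=tri((270,262),(268,92)); print(p1,p2,(p1[0]+p2[0])/2)
T=np.array([.5475,-.3102,.0229]); Y=np.array([.369,.929,0])
print("expected tips in crop",[((proj(s,T+[0,0,-.008]+k*Y*.03)[0]-[u-50,v-50])*4).round() for k in(1,-1)])
for z in(.02,.03,.04,.05,.06): print(z,unproj(s,np.array([u-50+.25*210,v-50+.25*180]),z))
```

```text
(array([ 0.5453, -0.2613,  0.1196]), np.float64(0.0166718635979913)) (array([ 0.5152, -0.3336,  0.1178]), np.float64(0.024101878575707406)) [ 0.5303 -0.2974  0.1187]
expected tips in crop [array([160., 202.]), array([242., 253.])]
0.02 [[ 0.5895 -0.2985  0.02  ]]
0.03 [[ 0.5729 -0.3039  0.03  ]]
0.04 [[ 0.5563 -0.3093  0.04  ]]
0.05 [[ 0.5397 -0.3146  0.05  ]]
0.06 [[ 0.5231 -0.32    0.06  ]]
```

The tips stand about 25 mm higher than the pose implies, which fits the fingers having closed above the boss. I'll open, go down guarded and find contact by force.

>>> {"op": "carry_out", "data": {
  "deltas": [
    [0, 0, 0, 0, 0, 0, 8.7],
    [0, 0, 0, 0, 0, 0, 8.7],
    [0, 0, 0, 0, 0, 0, 8.7],
    [0, 0, 0, 0, 0, 0, 8.7],
    [0, 0, 0, 0, 0, 0, 8.7]
  ]
}}

```text
t: 5.48
eef_pos: [0.5476, -0.3103, 0.0229]
tcp_rot: [0.188, 0.982, -0.0, -0.0]
ft_force: [-0.2, 0.4, 0.1]
gripper_width: 0.0651
gripper_force: 0.0
```

>>> {"op": "carry_out", "data": {
  "deltas": [
    [0, 0, 0, 0, 0, 0.3, 8.7],
    [0, 0, 0, 0, 0, 0.6, 8.7],
    [0, 0, 0, 0, 0, 0.9, 8.7],
    [0, 0, 0, 0, 0, 1.2, 8.7],
    [0, 0, 0, 0, 0, 1.3, 8.7]
  ]
}}

```text
t: 5.9
eef_pos: [0.5471, -0.31, 0.009]
tcp_rot: [0.188, 0.982, 0.0, -0.001]
ft_force: [-0.6, 0.2, -0.5]
gripper_width: 0.0861
gripper_force: 0.0
```

>>> {"op": "carry_out", "data": {
  "deltas": [
    [0, 0, 0, 0, 0, 0.2, 8.7],
    [0, 0, 0, 0, 0, 0.4, 8.7],
    [0, 0, 0, 0, 0, 0.6, 8.7],
    [0, 0, 0, 0, 0, 0.6, 8.7]
  ]
}}

```text
t: 6.23
eef_pos: [0.5473, -0.3101, 0.0034]
tcp_rot: [0.188, 0.982, 0.0, -0.0]
ft_force: [0.0, -0.3, 0.3]
gripper_width: 0.0869
gripper_force: 0.0
```

Run:
```python
from h import *
togo([.5474,-.3099,.0225])
s=grab("scene",4); u,v=proj(s,[.547,-.31,.03])[0].astype(int)
b=cv2.resize(s["img"][v-60:v+40,u-50:u+50,::-1],(500,500),interpolation=cv2.INTER_CUBIC)
cv2.imwrite("pics/g2.png",cv2.convertScaleAbs(b,alpha=1.4))
```

```text
t 6.23 tcp [ 0.5473 -0.3101  0.0034] phi 2.7638 F [ 0.  -0.3  0.3] M [ 0.04  0.01 -0.03] w 0.0869 q [-0.64  0.43  1.65 -0.    1.06 -1.83]
tool cm [-0.    0.02 -1.91] turn z None
```

View pics/g2.png

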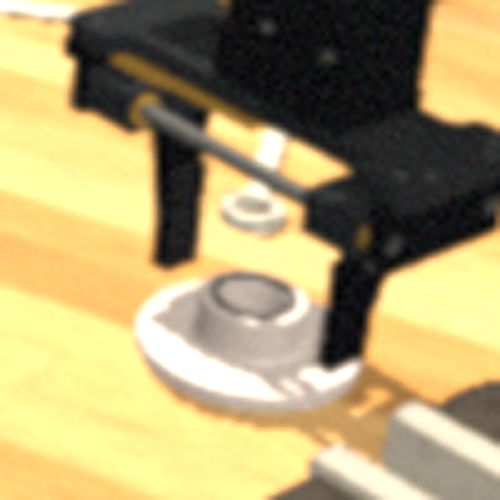

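Run:
```python
from h import *
s=optics.read_camera("scene"); u,v=proj(s,[.547,-.31,.03])[0].astype(int)
for p in((258,311),(175,264),(340,362)):
  for z in(.012,.02,.028): print(p,z,unproj(s,np.array([u-50+p[0]/5,v-60+p[1]/5]),z).round(4))
```

```text
(258, 311) 0.012 [[ 0.5721 -0.3043  0.012 ]]
(258, 311) 0.02 [[ 0.5593 -0.3085  0.02  ]]
(258, 311) 0.028 [[ 0.5464 -0.3126  0.028 ]]
(175, 264) 0.012 [[ 0.5882 -0.2577  0.012 ]]
(175, 264) 0.02 [[ 0.5751 -0.2625  0.02  ]]
(175, 264) 0.028 [[ 0.562  -0.2674  0.028 ]]
(340, 362) 0.012 [[ 0.5538 -0.3486  0.012 ]]
(340, 362) 0.02 [[ 0.5413 -0.3521  0.02  ]]
(340, 362) 0.028 [[ 0.5287 -0.3556  0.028 ]]
```

>>> {"op": "carry_out", "data": {
  "deltas": [
    [0, 0, 0, 0, 0, 0.2, 8.7],
    [0, 0, 0, 0, 0, 0.4, 8.7],
    [0, 0, 0, 0, 0, 0.4, 8.7]
  ]
}}

```text
t: 6.73
eef_pos: [0.5472, -0.31, -0.0006]
tcp_rot: [0.188, 0.982, 0.0, -0.0]
ft_force: [0.0, -0.5, -0.8]
gripper_width: 0.0869
gripper_force: 0.0
```

>>> {"op": "carry_out", "data": {
  "deltas": [
    [0, 0, 0, 0, 0, 0.2, 8.7],
    [0, 0, 0, 0, 0, 0.4, 8.7],
    [0, 0, 0, 0, 0, 0.6, 8.7],
    [0, 0, 0, 0, 0, 0.6, 8.7]
  ]
}}

```text
t: 7.07
eef_pos: [0.5472, -0.31, -0.0067]
tcp_rot: [0.188, 0.982, 0.0, -0.0]
ft_force: [0.3, -0.4, 0.4]
gripper_width: 0.0874
gripper_force: 0.0
```

>>> {"op": "carry_out", "data": {
  "deltas": [
    [0, 0, 0, 0, 0, 0.1, 8.7],
    [0, 0, 0, 0, 0, 0.2, 8.7],
    [0, 0, 0, 0, 0, 0.3, 8.7],
    [0, 0, 0, 0, 0, 0.3, 8.7]
  ]
}}

```text
t: 7.4
eef_pos: [0.5475, -0.3102, -0.0093]
tcp_rot: [0.188, 0.982, 0.0, -0.0]
ft_force: [-0.2, 0.7, 0.5]
gripper_width: 0.0869
gripper_force: 0.0
```

>>> {"op": "carry_out", "data": {
  "deltas": [
    [0, 0, 0, 0, 0, 0.1, 8.7],
    [0, 0, 0, 0, 0, 0.2, 8.7],
    [0, 0, 0, 0, 0, 0.3, 8.7],
    [0, 0, 0, 0, 0, 0.3, 8.7]
  ]
}}

```text
t: 7.73
eef_pos: [0.5478, -0.3104, -0.0103]
tcp_rot: [0.188, 0.982, 0.0, -0.0]
ft_force: [-4.9, 3.0, 12.2]
gripper_width: 0.0871
gripper_force: 5.9
```

Contact with the flange (z=13 mm) comes at a reported z of about -0.0098, so true tip z = reported z + 0.023. I'll back off slightly and grip.

>>> {"op": "carry_out", "data": {
  "deltas": [
    [0, 0, 0, 0, 0, -0.3, 8.7],
    [0, 0, 0, 0, 0, -0.3, 6],
    [0, 0, 0, 0, 0, -0.3, 4],
    [0, 0, 0, 0, 0, -0.3, 4],
    [0, 0, 0, 0, 0, -0.3, 4]
  ],
  "force": 35
}}

```text
t: 8.15
eef_pos: [0.5473, -0.3101, -0.0095]
tcp_rot: [0.188, 0.982, 0.0, -0.0]
ft_force: [0.9, 0.4, 0.4]
gripper_width: 0.0682
gripper_force: 0.0
```

>>> {"op": "carry_out", "data": {
  "deltas": [
    [0, 0, 0, 0, 0, 0, 4],
    [0, 0, 0, 0, 0, 0, 4],
    [0, 0, 0, 0, 0, 0, 4],
    [0, 0, 0, 0, 0, 0, 4],
    [0, 0, 0, 0, 0, 0, 4]
  ],
  "force": 35
}}

```text
t: 8.57
eef_pos: [0.5475, -0.3099, -0.0093]
tcp_rot: [0.188, 0.982, 0.0, -0.0]
ft_force: [0.8, 1.6, -0.3]
gripper_width: 0.0447
gripper_force: 35.0
```

>>> {"op": "carry_out", "data": {
  "deltas": [
    [0, 0, 0, 0, 0, -1, 4],
    [0, 0, 0, 0, 0, -3, 4],
    [0, 0, 0, 0, 0, -6, 4],
    [0, 0, 0, 0.3, 1.0, -9, 4],
    [0, 0, 0, 1.2, 3.7, -10, 4]
  ]
}}

```text
t: 8.98
eef_pos: [0.5524, -0.2762, 0.0969]
tcp_rot: [0.189, 0.982, -0.003, 0.004]
ft_force: [2.2, 0.6, -1.3]
gripper_width: 0.0449
gripper_force: 35.0
```

>>> {"op": "carry_out", "data": {
  "deltas": [
    [0, 0, 0, 1.2, 3.7, 0, 4],
    [0, 0, 0, 2.4, 7.5, 0, 4],
    [0, 0, 0, 3.6, 11.3, 0, 4],
    [0, 0, 0, 4.8, 15.1, 0, 4],
    [0, 0, 0, 6.0, 18.9, 0, 4]
  ]
}}

```text
t: 9.4
eef_pos: [0.5635, -0.072, 0.0914]
tcp_rot: [0.188, 0.982, -0.0, 0.0]
ft_force: [1.3, 0.9, -2.7]
gripper_width: 0.0448
gripper_force: 35.0
```

>>> {"op": "carry_out", "data": {
  "deltas": [
    [0, 0, 0, 1.0, 3.3, 0, 4],
    [0, 0, 0, 1.7, 5.5, 0, 4],
    [0, 0, 0, 2.1, 7.3, 0, 4],
    [0, 0, 0, 2.1, 7.3, 0, 4]
  ]
}}

```text
t: 9.73
eef_pos: [0.5712, 0.0056, 0.0913]
tcp_rot: [0.186, 0.983, 0.001, -0.0]
ft_force: [0.2, -0.7, -2.7]
gripper_width: 0.0443
gripper_force: 35.0
```

Run:
```python
from h import *
togo([.5716,.0022,.0857])
c=grab("top",4);s=grab("scene",4)
a=rect(c,.5716,.0022,.07,.1,380); u,v=proj(s,[.5716,.002,.08])[0].astype(int)
b=cv2.resize(s["img"][v-50:v+45,u-50:u+45,::-1],(380,380),interpolation=cv2.INTER_CUBIC)
cv2.imwrite("pics/g3.png",cv2.convertScaleAbs(np.hstack([a,b]),alpha=1.4))
```

```text
t 9.73 tcp [0.5712 0.0056 0.0913] phi 2.7673 F [ 0.2 -0.7 -2.7] M [ 0.02 -0.    0.01] w 0.0443 q [-0.13  0.19  1.77  0.    1.18 -1.33]
tool cm [-0.16 -0.3   0.56] turn z None
```

View pics/g3.png

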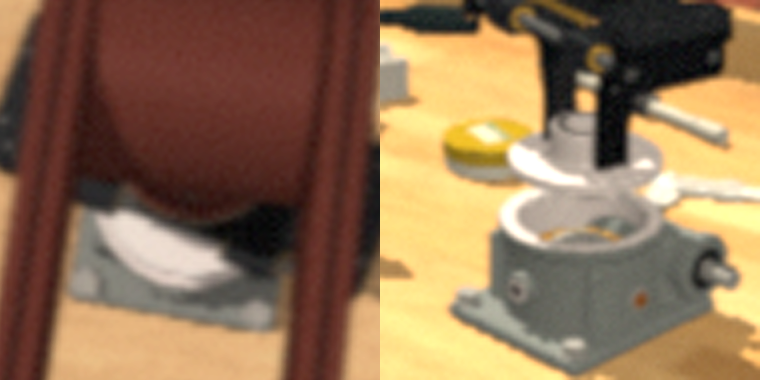

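The cover is held level above the housing and nearly concentric. I'll correct xy and go down.

>>> {"op": "carry_out", "data": {
  "deltas": [
    [0, 0, 0, 0, 0, 0.3, 4],
    [0, 0, 0, 0, 0, 0.5, 4],
    [0, 0, 0, 0, 0, 0.5, 4]
  ]
}}

```text
t: 10.38
eef_pos: [0.5709, 0.0017, 0.0852]
tcp_rot: [0.188, 0.982, -0.0, -0.001]
ft_force: [-0.5, -0.1, -3.1]
gripper_width: 0.0452
gripper_force: 35.0
```

```bash
python3 -c "
from h import *
togo([.5716,.0022,.0557])"
```

```text
t 10.38 tcp [0.5709 0.0017 0.0852] phi 2.7632 F [-0.5 -0.1 -3.1] M [0.06 0.04 0.06] w 0.0452 q [-0.14  0.2   1.77 -0.    1.17 -1.33]
tool cm [-0.05  0.08  2.95] turn z None
```

>>> {"op": "carry_out", "data": {
  "deltas": [
    [0, 0, 0, -0.05, 0.05, 0.6, 4],
    [0, 0, 0, -0.05, 0.05, 1.3, 4],
    [0, 0, 0, -0.05, 0.05, 1.9, 4],
    [0, 0, 0, -0.05, 0.05, 2.2, 4],
    [0, 0, 0, -0.05, 0.05, 2.2, 4]
  ]
}}

```text
t: 10.8
eef_pos: [0.5709, 0.0024, 0.0623]
tcp_rot: [0.188, 0.982, -0.0, -0.001]
ft_force: [-0.5, -0.7, -2.3]
gripper_width: 0.0446
gripper_force: 35.0
```

>>> {"op": "carry_out", "data": {
  "deltas": [
    [0, 0, 0, 0, 0, 0.1, 4],
    [0, 0, 0, 0, 0, 0.2, 4],
    [0, 0, 0, 0, 0, 0.3, 4],
    [0, 0, 0, 0, 0, 0.4, 4],
    [0, 0, 0, 0, 0, 0.4, 4]
  ]
}}

```text
t: 11.22
eef_pos: [0.572, 0.0022, 0.0599]
tcp_rot: [0.188, 0.982, -0.0, 0.0]
ft_force: [0.5, 0.2, -2.9]
gripper_width: 0.0451
gripper_force: 35.0
```

>>> {"op": "carry_out", "data": {
  "deltas": [
    [0, 0, 0, 0, 0, 0.1, 4],
    [0, 0, 0, 0, 0, 0.2, 4],
    [0, 0, 0, 0, 0, 0.3, 4],
    [0, 0, 0, 0, 0, 0.4, 4],
    [0, 0, 0, 0, 0, 0.4, 4]
  ]
}}

```text
t: 11.63
eef_pos: [0.572, 0.0023, 0.0557]
tcp_rot: [0.188, 0.982, 0.0, -0.0]
ft_force: [0.3, 0.9, -4.2]
gripper_width: 0.045
gripper_force: 35.0
```

>>> {"op": "carry_out", "data": {
  "deltas": [
    [0, 0, 0, 0, 0, 0.1, 4],
    [0, 0, 0, 0, 0, 0.2, 4],
    [0, 0, 0, 0, 0, 0.2, 4]
  ]
}}

```text
t: 11.88
eef_pos: [0.5721, 0.0023, 0.0556]
tcp_rot: [0.188, 0.982, -0.0, -0.0]
ft_force: [-7.3, 0.7, 9.9]
gripper_width: 0.045
gripper_force: 35.0
```

Contact comes at the expected seating height, so I release.

>>> {"op": "carry_out", "data": {
  "deltas": [
    [0, 0, 0, 0, 0, -0.1, 4.6],
    [0, 0, 0, 0, 0, -0.1, 5.5],
    [0, 0, 0, 0, 0, -0.1, 7],
    [0, 0, 0, 0, 0, -0.1, 8.7],
    [0, 0, 0, 0, 0, -0.1, 8.7]
  ]
}}

```text
t: 12.3
eef_pos: [0.5723, 0.0022, 0.055]
tcp_rot: [0.188, 0.982, 0.0, 0.0]
ft_force: [0.2, 0.6, 0.2]
gripper_width: 0.0647
gripper_force: 0.0
```

>>> {"op": "carry_out", "data": {
  "deltas": [
    [0, 0, 0, 0, 0, 0, 8.7],
    [0, 0, 0, 0, 0, -0.5, 8.7],
    [0, 0, 0, 0, 0, -2, 8.7],
    [0, 0, 0, 0, 0, -5.5, 8.7],
    [0, 0, 0, 0, 0, -9.5, 8.7]
  ]
}}

```text
t: 12.72
eef_pos: [0.5697, 0.0025, 0.1484]
tcp_rot: [0.188, 0.982, -0.0, -0.003]
ft_force: [1.3, -0.6, -0.0]
gripper_width: 0.086
gripper_force: 0.0
```

>>> {"op": "carry_out", "data": {
  "deltas": [
    [0, 0, 0, 0.5, 1, -3.5, 8.7],
    [0, 0, 0, 1.4, 4, -6.0, 8.7],
    [0, 0, 0, 2.7, 7.5, -7, 8.7],
    [0, 0, 0, 4.1, 11.2, -7, 8.7],
    [0, 0, 0, 5.5, 14.9, -7, 8.7]
  ]
}}

```text
t: 13.13
eef_pos: [0.5768, 0.1624, 0.2224]
tcp_rot: [0.188, 0.982, 0.001, 0.002]
ft_force: [0.5, -0.4, 1.4]
gripper_width: 0.0871
gripper_force: 0.0
```

Run:
```python
from h import *
from scipy.optimize import least_squares
togo([.535,.292,.2224])
cs=np.load("cs.npy",allow_pickle=True).item(); t0=cs["top"]
# cover seating: flange edge at z=.078 , in top & scene
c=grab("top",6); s=grab("scene",6)
def edge(im,half,x,y,r0,angs,lo,hi,pol=-1):
    g=cv2.GaussianBlur(cv2.cvtColor(im,cv2.COLOR_BGR2GRAY),(0,0),1).astype(float); k=(im.shape[0]-1)/(2*half); P=[]
    for a in angs:
        r=np.arange(lo,hi,.0003); X,Y=r*np.cos(a),r*np.sin(a)
        p=cv2.remap(g.astype(np.float32),((half-Y)*k).astype(np.float32)[None],((half-X)*k).astype(np.float32)[None],cv2.INTER_LINEAR)[0]
        d=np.gradient(p)*pol; i=d.argmax(); P.append([x+X[i],y+Y[i]])
    return np.array(P)
def fit(P):
    f=lambda q:np.hypot(P[:,0]-q[0],P[:,1]-q[1])-q[2]
    r=least_squares(f,[*P.mean(0),.03],loss="soft_l1",f_scale=.0007); return r.x.round(4),np.median(abs(f(r.x))).round(4)
A=np.linspace(-np.pi,np.pi,120)
for z in(.078,.083): print("flange top z",z,fit(edge(rect(c,.572,.002,z,.07,400),.07,.572,.002,.048,A,.040,.056)))
# shaft: grey vs. wood, use saturation image
im=rect(t0,.535,.291,.109,.035,400); sat=cv2.cvtColor(im,cv2.COLOR_BGR2HSV)[...,1]; 
A2=np.linspace(np.radians(20),np.radians(200),80) # sides away from camera-hidden part
P=edge(cv2.cvtColor(sat,cv2.COLOR_GRAY2BGR),.035,.535,.291,.019,A2,.012,.028,1); print("collar",fit(P))
B=rect(c,.572,.002,.078,.075,300)
sc=lambda s,P,n:(lambda u:cv2.resize(s["img"][u[1]-n:u[1]+n,u[0]-n:u[0]+n,::-1],(300,300),interpolation=cv2.INTER_CUBIC))(proj(s,P)[0].astype(int))
O=np.vstack([np.hstack([B,sc(s,[.572,.002,.07],45)]),np.hstack([rect(t0,.535,.2915,.109,.03,300),rect(t0,.535,.2915,.143,.03,300)])])
cv2.imwrite("pics/g4.png",cv2.convertScaleAbs(O,alpha=1.5))
```

```text
t 13.13 tcp [0.5768 0.1624 0.2224] phi 2.7626 F [ 0.5 -0.4  1.4] M [ 0.08 -0.03 -0.02] w 0.0871 q [ 0.14  0.14  1.57 -0.    1.42 -1.05]
tool cm [ 8.680e+00  1.049e+01 -1.000e-02] turn z None
flange top z 0.078 (array([0.5702, 0.0023, 0.0509]), np.float64(0.0005))
flange top z 0.083 (array([0.5696, 0.0022, 0.0508]), np.float64(0.0006))
collar (array([0.5351, 0.293 , 0.019 ]), np.float64(0.0005))
```

View pics/g4.png

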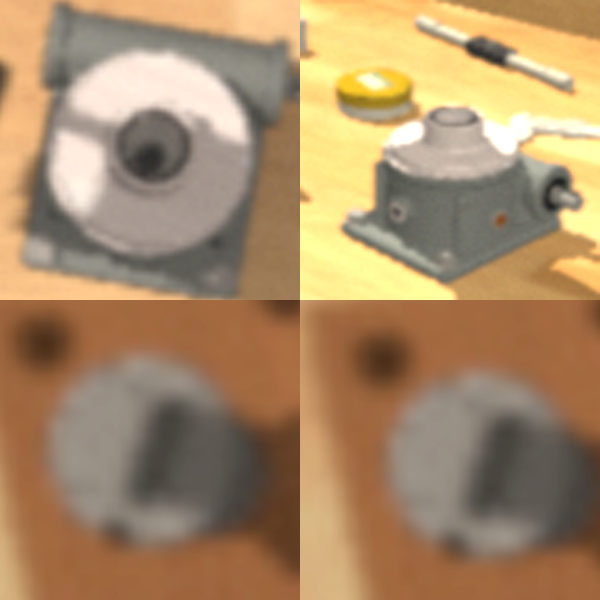

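The cover sits level and seated. The shaft collar is centred at (0.5351, 0.293), with its notch (117,532) at yaw about pi-0.3. I'll move over the shaft.

>>> {"op": "carry_out", "data": {
  "deltas": [
    [0, 0, -0.02, 2.3, 2.8, 0, 8.7],
    [0, 0, -0.04, 4.8, 5.8, 0, 8.7],
    [0, 0, -0.068, 7.2, 8.7, 0, 8.7],
    [0, 0, -0.068, 8.7, 10.6, 0, 8.7],
    [0, 0, -0.068, 8.7, 10.6, 2, 8.7]
  ]
}}

```text
t: 14.15
eef_pos: [0.535, 0.2968, 0.2045]
tcp_rot: [0.152, 0.988, 0.003, 0.003]
ft_force: [0.2, -0.0, 0.5]
gripper_width: 0.0869
gripper_force: 0.0
```

>>> {"op": "carry_out", "data": {
  "deltas": [
    [0, 0, 0, 0, 0, 1.5, 8.7],
    [0, 0, 0, 0, 0, 2.5, 8.7],
    [0, 0, 0, 0, 0, 2.5, 8.7],
    [0, 0, 0, 0, 0, 2.5, 8.7]
  ]
}}

```text
t: 14.48
eef_pos: [0.534, 0.291, 0.1744]
tcp_rot: [0.155, 0.988, -0.0, -0.001]
ft_force: [0.2, -1.4, 0.9]
gripper_width: 0.0872
gripper_force: 0.0
```

```bash
python3 -c "
from h import *
togo([.5351,.293,.0872],2.83)"
```

```text
t 14.48 tcp [0.534  0.291  0.1744] phi 2.8309 F [ 0.2 -1.4  0.9] M [0.02 0.01 0.01] w 0.0872 q [ 0.37  0.2   1.6  -0.    1.35 -0.89]
tool cm [-0.05  0.24  8.72] turn z 0.001
```

>>> {"op": "carry_out", "data": {
  "deltas": [
    [0, 0, 0, -0.05, 0.2, 1, 8.7],
    [0, 0, 0, -0.05, 0.2, 3.5, 8.7],
    [0, 0, 0, -0.05, 0.2, 6, 8.7],
    [0, 0, 0, -0.05, 0.2, 8, 8.7],
    [0, 0, 0, -0.05, 0.2, 8.2, 8.7]
  ]
}}

```text
t: 14.9
eef_pos: [0.533, 0.292, 0.0888]
tcp_rot: [0.155, 0.988, -0.002, -0.003]
ft_force: [-0.9, -0.0, -1.9]
gripper_width: 0.0871
gripper_force: 0.0
```

>>> {"op": "carry_out", "data": {
  "deltas": [
    [0, 0, 0, 0, 0, 0.2, 6],
    [0, 0, 0, 0, 0, 0.3, 4],
    [0, 0, 0, 0, 0, 0.3, 3],
    [0, 0, 0, 0, 0, 0.3, 3]
  ]
}}

```text
t: 15.23
eef_pos: [0.5365, 0.2938, 0.0918]
tcp_rot: [0.154, 0.988, 0.001, 0.001]
ft_force: [-0.3, -0.3, 0.7]
gripper_width: 0.0683
gripper_force: 0.0
```

```bash
python3 -c "
from h import *
togo([.5351,.293,.0872],2.83)"
```

```text
t 15.23 tcp [0.5365 0.2938 0.0918] phi 2.8317 F [-0.3 -0.3  0.7] M [ 0.   -0.04 -0.03] w 0.0683 q [ 0.37  0.28  1.66 -0.    1.19 -0.89]
tool cm [ 0.11 -0.12  0.46] turn z 0.002
```

>>> {"op": "carry_out", "data": {
  "deltas": [
    [0, 0, 0, 0.05, -0.1, 0.2, 3],
    [0, 0, 0, 0.05, -0.1, 0.35, 3],
    [0, 0, 0, 0.05, -0.1, 0.35, 3],
    [0, 0, 0, 0.05, -0.1, 0.35, 2],
    [0, 0, 0, 0.05, -0.1, 0.35, 1]
  ],
  "force": 40
}}

```text
t: 15.65
eef_pos: [0.5344, 0.2926, 0.0865]
tcp_rot: [0.154, 0.988, -0.0, -0.0]
ft_force: [0.3, -0.7, 0.9]
gripper_width: 0.035
gripper_force: 0.0
```

>>> {"op": "carry_out", "data": {
  "deltas": [
    [0, 0, 0, 0, 0, 0, 1],
    [0, 0, 0, 0, 0, 0, 1],
    [0, 0, 0, 0, 0, 0, 1],
    [0, 0, 0, 0, 0, 0, 1],
    [0, 0, 0, 0, 0, 0, 1]
  ],
  "force": 50
}}

```text
t: 16.07
eef_pos: [0.5346, 0.2931, 0.0864]
tcp_rot: [0.154, 0.988, 0.0, 0.0]
ft_force: [1.3, 2.4, -0.4]
gripper_width: 0.0134
gripper_force: 49.8
```

>>> {"op": "carry_out", "data": {
  "deltas": [
    [0, 0, 0, 0, 0, 0, 1],
    [0, 0, 0, 0, 0, 0, 1],
    [0, 0, 0, 0, 0, 0, 1],
    [0, 0, 0, 0, 0, 0, 1]
  ],
  "force": 50
}}

```text
t: 16.4
eef_pos: [0.5346, 0.2929, 0.0865]
tcp_rot: [0.154, 0.988, 0.0, 0.0]
ft_force: [1.4, 3.9, -1.8]
gripper_width: 0.0137
gripper_force: 49.8
```

```bash
python3 -c "
from h import *
togo([.5351,.293,.0872],2.83)"
```

```text
t 16.4 tcp [0.5346 0.2929 0.0865] phi 2.8318 F [ 1.4  3.9 -1.8] M [ 0.82 -0.3   0.03] w 0.0137 q [ 0.37  0.29  1.67  0.    1.19 -0.89]
tool cm [-0.05  0.02 -0.07] turn z 0.002
```

>>> {"op": "carry_out", "data": {
  "deltas": [
    [0, 0, 0, 0, 0, -1, 1],
    [0, 0, 0, 0, 0, -2.5, 1],
    [0, 0, 0, 0, 0, -4.5, 1],
    [0, 0, 0, 0, 0, -7, 1],
    [0, 0, 0, 0, 0, -10, 1]
  ]
}}

```text
t: 16.82
eef_pos: [0.5322, 0.291, 0.1845]
tcp_rot: [0.154, 0.988, -0.002, -0.003]
ft_force: [0.9, 0.4, -3.7]
gripper_width: 0.014
gripper_force: 49.8
```

>>> {"op": "carry_out", "data": {
  "deltas": [
    [0, 0, 0, 0, 0, -1.2, 1],
    [0, 0, 0, 0, 0, -1.2, 1],
    [0, 0, 0, 0, 0, -1.2, 1]
  ]
}}

```text
t: 17.07
eef_pos: [0.5343, 0.2922, 0.1979]
tcp_rot: [0.154, 0.988, -0.0, 0.0]
ft_force: [0.3, 0.2, -3.8]
gripper_width: 0.0136
gripper_force: 49.8
```

```bash
python3 -c "
from h import *
togo([.572,.0022,.1865],2.72)"
```

```text
t 17.07 tcp [0.5343 0.2922 0.1979] phi 2.8317 F [ 0.3  0.2 -3.8] M [ 0.    0.03 -0.01] w 0.0136 q [ 0.37  0.18  1.57 -0.    1.39 -0.89]
tool cm [-12.43 -26.47   1.16] turn z 0.112
```

>>> {"op": "carry_out", "data": {
  "deltas": [
    [0, 0, 0.02, -0.3, -0.7, -2.5, 1],
    [0, 0, 0.04, -1.7, -3.6, -3.5, 1],
    [0, 0, 0.06, -3.3, -7.0, -3.5, 1],
    [0, 0, 0.08, -4.9, -10.4, -3.5, 1],
    [0, 0, 0.112, -6.5, -13.8, -3.5, 1]
  ]
}}

```text
t: 17.48
eef_pos: [0.5526, 0.1397, 0.2303]
tcp_rot: [0.209, 0.978, -0.001, -0.002]
ft_force: [1.4, 0.2, -3.6]
gripper_width: 0.0134
gripper_force: 49.8
```

```bash
python3 -c "
from h import *
togo([.572,.0022,.1965],2.72)"
```

```text
t 17.48 tcp [0.5526 0.1397 0.2303] phi 2.7199 F [ 1.4  0.2 -3.6] M [-0.07 -0.01 -0.02] w 0.0134 q [ 0.11  0.07  1.63 -0.    1.44 -1.04]
tool cm [ -7.41 -11.74   3.39] turn z -0.0
```

>>> {"op": "carry_out", "data": {
  "deltas": [
    [0, 0, 0, -2.0, -3.2, 0, 1],
    [0, 0, 0, -4.0, -6.4, 0.5, 1],
    [0, 0, 0, -6.0, -9.4, 1.5, 1],
    [0, 0, 0, -7.1, -11.2, 2.5, 1],
    [0, 0, 0, -7.1, -11.2, 3, 1]
  ]
}}

```text
t: 17.9
eef_pos: [0.5711, 0.0054, 0.1987]
tcp_rot: [0.212, 0.977, -0.002, -0.003]
ft_force: [-0.7, 0.2, -3.8]
gripper_width: 0.014
gripper_force: 49.8
```

>>> {"op": "carry_out", "data": {
  "deltas": [
    [0, 0, 0, 0, 0, 0, 1],
    [0, 0, 0, 0, 0, 0, 1],
    [0, 0, 0, 0, 0, 0, 1]
  ]
}}

```text
t: 18.15
eef_pos: [0.5726, 0.0112, 0.2026]
tcp_rot: [0.209, 0.978, 0.0, -0.001]
ft_force: [1.1, -0.3, -3.5]
gripper_width: 0.0137
gripper_force: 49.8
```

Run:
```python
from h import *
togo([.572,.0022,.1965],2.72)
c=grab("top",6);s=grab("scene",6); np.save("cs2.npy",dict(top=c,scene=s),allow_pickle=True)
a=rect(c,.572,.002,.098,.06,300); u,v=proj(s,[.572,.002,.13])[0].astype(int)
b=cv2.resize(s["img"][v-45:v+45,u-45:u+45,::-1],(495,495),interpolation=cv2.INTER_CUBIC)
cv2.imwrite("pics/g5.png",cv2.convertScaleAbs(np.hstack([cv2.resize(a,(300,495)),b]),alpha=1.4))
print("axis px in right panel (x+300):",((proj(s,[[.572,.0022,z] for z in(.07,.098,.125,.153)])-[u-45,v-45])*5.5+[300,0]).round())
```

```text
t 18.15 tcp [0.5726 0.0112 0.2026] phi 2.7209 F [ 1.1 -0.3 -3.5] M [ 0.06 -0.07 -0.03] w 0.0137 q [-0.12  0.1   1.66  0.    1.39 -1.27]
tool cm [-0.31 -0.84  0.61] turn z 0.001
axis px in right panel (x+300): [[550. 374.]
 [551. 318.]
 [552. 263.]
 [553. 204.]]
```

View pics/g5.png

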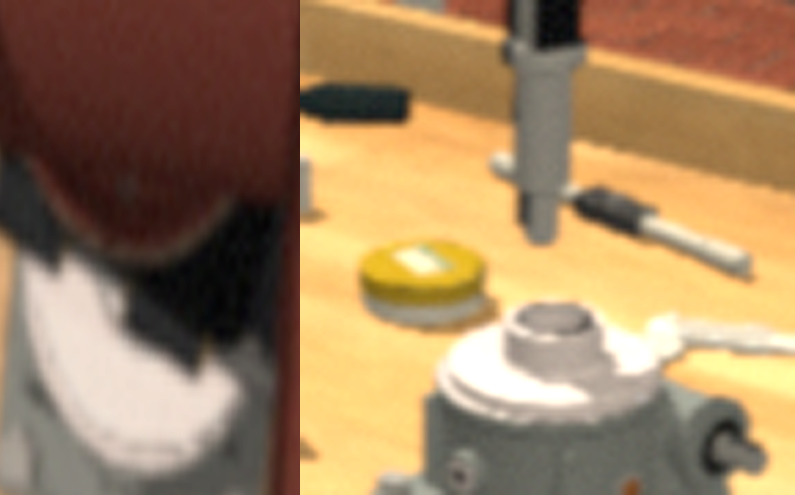

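The shaft hangs straight in the grip, end at (541,241), above the bore at (555,310). I'll correct xy and lower into the bore.

>>> {"op": "carry_out", "data": {
  "deltas": [
    [0, 0, 0, -0.3, -0.8, 0, 1],
    [0, 0, 0, -0.3, -0.8, 0, 1],
    [0, 0, 0, -0.3, -0.8, 1, 1],
    [0, 0, 0, -0.3, -0.8, 2.5, 1],
    [0, 0, 0, -0.3, -0.8, 2.5, 1]
  ]
}}

```text
t: 19.17
eef_pos: [0.5706, 0.0016, 0.1747]
tcp_rot: [0.21, 0.978, -0.0, -0.003]
ft_force: [-0.9, -0.4, -5.3]
gripper_width: 0.0137
gripper_force: 49.8
```

```bash
python3 -c "
from h import *
togo([.572,.0022,.1245],2.72)"
```

```text
t 19.17 tcp [0.5706 0.0016 0.1747] phi 2.7192 F [-0.9 -0.4 -5.3] M [0.04 0.11 0.01] w 0.0137 q [-0.14  0.11  1.69  0.    1.34 -1.28]
tool cm [-0.13  0.12  5.02] turn z -0.001
```

>>> {"op": "carry_out", "data": {
  "deltas": [
    [0, 0, 0, -0.05, 0.05, 1, 1],
    [0, 0, 0, -0.05, 0.05, 2.2, 1],
    [0, 0, 0, -0.05, 0.05, 3.2, 1],
    [0, 0, 0, -0.05, 0.05, 4, 1],
    [0, 0, 0, -0.05, 0.05, 4, 1]
  ]
}}

```text
t: 19.58
eef_pos: [0.5716, 0.0021, 0.1356]
tcp_rot: [0.209, 0.978, -0.0, -0.002]
ft_force: [-0.9, -0.0, -4.6]
gripper_width: 0.0136
gripper_force: 49.8
```

>>> {"op": "carry_out", "data": {
  "deltas": [
    [0, 0, 0, 0, 0, 0, 1],
    [0, 0, 0, 0, 0, 0, 1]
  ]
}}

```text
t: 19.75
eef_pos: [0.5737, 0.0018, 0.1388]
tcp_rot: [0.209, 0.978, 0.0, 0.0]
ft_force: [0.5, 0.2, -3.5]
gripper_width: 0.0135
gripper_force: 49.8
```

```bash
python3 -c "
from h import *
togo([.572,.0022,.1135],2.72)"
```

```text
t 19.75 tcp [0.5737 0.0018 0.1388] phi 2.7198 F [ 0.5  0.2 -3.5] M [-0.04 -0.03  0.02] w 0.0135 q [-0.13  0.15  1.72 -0.    1.27 -1.28]
tool cm [ 0.17 -0.03  2.53] turn z -0.0
```

>>> {"op": "carry_out", "data": {
  "deltas": [
    [0, 0, 0, 0.12, 0, 0.5, 1],
    [0, 0, 0, 0.12, 0, 1.0, 1],
    [0, 0, 0, 0.12, 0, 1.5, 1],
    [0, 0, 0, 0.12, 0, 2.0, 1],
    [0, 0, 0, 0.12, 0, 2.0, 1]
  ]
}}

```text
t: 20.17
eef_pos: [0.5712, 0.0024, 0.1168]
tcp_rot: [0.209, 0.978, -0.0, -0.001]
ft_force: [0.4, 0.1, -3.8]
gripper_width: 0.0136
gripper_force: 49.8
```

>>> {"op": "carry_out", "data": {
  "deltas": [
    [0, 0, 0, 0, 0, 0.1, 1],
    [0, 0, 0, 0, 0, 0.2, 1],
    [0, 0, 0, 0, 0, 0.3, 1],
    [0, 0, 0, 0, 0, 0.3, 1]
  ]
}}

```text
t: 20.5
eef_pos: [0.5722, 0.0024, 0.1154]
tcp_rot: [0.209, 0.978, 0.0, -0.0]
ft_force: [0.5, -0.2, -3.9]
gripper_width: 0.0137
gripper_force: 49.8
```

>>> {"op": "carry_out", "data": {
  "deltas": [
    [0, 0, 0, 0, 0, 0.1, 1],
    [0, 0, 0, 0, 0, 0.2, 1],
    [0, 0, 0, 0, 0, 0.3, 1],
    [0, 0, 0, 0, 0, 0.4, 1],
    [0, 0, 0, 0, 0, 0.4, 1]
  ]
}}

```text
t: 20.92
eef_pos: [0.5721, 0.0023, 0.1112]
tcp_rot: [0.209, 0.978, -0.0, -0.0]
ft_force: [-0.5, -0.3, -2.9]
gripper_width: 0.0136
gripper_force: 49.8
```

>>> {"op": "carry_out", "data": {
  "deltas": [
    [0, 0, 0, 0, 0, 0.1, 1],
    [0, 0, 0, 0, 0, 0.2, 1],
    [0, 0, 0, 0, 0, 0.3, 1],
    [0, 0, 0, 0, 0, 0.4, 1],
    [0, 0, 0, 0, 0, 0.4, 1]
  ]
}}

```text
t: 21.33
eef_pos: [0.5721, 0.0023, 0.1071]
tcp_rot: [0.209, 0.978, -0.0, -0.0]
ft_force: [-1.0, -0.1, -3.5]
gripper_width: 0.0136
gripper_force: 49.8
```

The key has slipped into the keyway, with no resistance 6 mm below the hub face. I continue down.

>>> {"op": "carry_out", "data": {
  "deltas": [
    [0, 0, 0, 0, 0, 0.2, 1],
    [0, 0, 0, 0, 0, 0.4, 1],
    [0, 0, 0, 0, 0, 0.6, 1],
    [0, 0, 0, 0, 0, 0.8, 1],
    [0, 0, 0, 0, 0, 0.8, 1]
  ]
}}

```text
t: 21.75
eef_pos: [0.5719, 0.0023, 0.0987]
tcp_rot: [0.209, 0.978, -0.0, -0.0]
ft_force: [-0.4, 0.9, -4.4]
gripper_width: 0.0135
gripper_force: 49.8
```

>>> {"op": "carry_out", "data": {
  "deltas": [
    [0, 0, 0, 0, 0, 0.1, 1],
    [0, 0, 0, 0, 0, 0.2, 1],
    [0, 0, 0, 0, 0, 0.3, 1],
    [0, 0, 0, 0, 0, 0.4, 1],
    [0, 0, 0, 0, 0, 0.4, 1]
  ]
}}

```text
t: 22.17
eef_pos: [0.5723, 0.0023, 0.0956]
tcp_rot: [0.209, 0.978, 0.0, 0.0]
ft_force: [-1.5, 0.4, -3.5]
gripper_width: 0.0136
gripper_force: 49.8
```

Now I press against the spring, with the grip raised to 60 N.

>>> {"op": "carry_out", "data": {
  "deltas": [
    [0, 0, 0, 0, 0, 0.1, 1],
    [0, 0, 0, 0, 0, 0.2, 1],
    [0, 0, 0, 0, 0, 0.3, 1],
    [0, 0, 0, 0, 0, 0.4, 1],
    [0, 0, 0, 0, 0, 0.4, 1]
  ],
  "force": 60
}}

```text
t: 22.58
eef_pos: [0.5726, 0.0023, 0.092]
tcp_rot: [0.209, 0.978, 0.0, 0.0]
ft_force: [-2.8, 0.8, 5.5]
gripper_width: 0.0133
gripper_force: 59.8
```

>>> {"op": "carry_out", "data": {
  "deltas": [
    [0, 0, 0, 0, 0, 0.1, 1],
    [0, 0, 0, 0, 0, 0.2, 1],
    [0, 0, 0, 0, 0, 0.3, 1],
    [0, 0, 0, 0, 0, 0.3, 1]
  ]
}}

```text
t: 22.92
eef_pos: [0.5727, 0.0022, 0.0895]
tcp_rot: [0.209, 0.978, 0.0, 0.001]
ft_force: [-4.6, 1.0, 8.4]
gripper_width: 0.0133
gripper_force: 59.8
```

>>> {"op": "carry_out", "data": {
  "deltas": [
    [0, 0, 0, 0, 0, 0.1, 1],
    [0, 0, 0, 0, 0, 0.2, 1],
    [0, 0, 0, 0, 0, 0.2, 1],
    [0, 0, 0, 0, 0, 0.2, 1]
  ]
}}

```text
t: 23.25
eef_pos: [0.5734, 0.0023, 0.0892]
tcp_rot: [0.209, 0.978, 0.0, 0.001]
ft_force: [-5.9, 2.3, 16.4]
gripper_width: 0.0135
gripper_force: 59.9
```

>>> {"op": "carry_out", "data": {
  "deltas": [
    [0, 0, 0, 0.05, 0, 0.1, 1],
    [0, 0, 0, 0.1, 0, 0.1, 1],
    [0, 0, 0, 0.1, 0, 0.1, 1],
    [0, 0, 0, 0.1, 0, 0.1, 1],
    [0, 0, 0, 0.1, 0, 0.1, 1]
  ]
}}

```text
t: 23.67
eef_pos: [0.5733, 0.0024, 0.0891]
tcp_rot: [0.209, 0.978, 0.0, 0.002]
ft_force: [-6.4, 1.0, 18.7]
gripper_width: 0.0137
gripper_force: 59.9
```

>>> {"op": "carry_out", "data": {
  "deltas": [
    [0, 0, 0, 0, 0, 0, 1],
    [0, 0, 0, 0, 0, 0, 1],
    [0, 0, 0, 0, 0, 0, 1],
    [0, 0, 0, 0, 0, 0, 1]
  ]
}}

```text
t: 24.0
eef_pos: [0.5733, 0.0024, 0.0892]
tcp_rot: [0.209, 0.978, 0.0, 0.002]
ft_force: [-6.5, 1.1, 18.6]
gripper_width: 0.0135
gripper_force: 59.9
```

Run:
```python
from h import *
togo([.572,.0022,.0895],2.72)
s=grab("scene",6); u,v=proj(s,[.572,.002,.09])[0].astype(int)
cv2.imwrite("pics/g6.png",cv2.convertScaleAbs(cv2.resize(s["img"][v-45:v+45,u-45:u+45,::-1],(540,540),interpolation=cv2.INTER_CUBIC),alpha=1.4))
togo([.572,.0022,.0895],2.72)
```

```text
t 24.0 tcp [0.5733 0.0024 0.0892] phi 2.72 F [-6.5  1.1 18.6] M [0.32 1.7  0.06] w 0.0135 q [-0.13  0.2   1.77 -0.    1.17 -1.28]
tool cm [ 0.11 -0.07 -0.03] turn z 0.0
t 24.3 tcp [0.5733 0.0024 0.0892] phi 2.72 F [-6.5  1.3 19.6] M [ 0.26  1.66 -0.01] w 0.0137 q [-0.13  0.2   1.77 -0.    1.17 -1.28]
tool cm [ 0.11 -0.07 -0.04] turn z 0.0
```

View pics/g6.png

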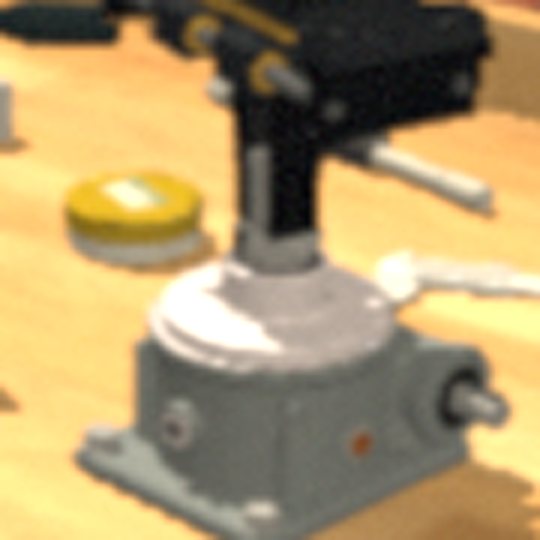

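The collar at (275,245) stands just above the boss, and the cover is level. Pressing another 1 mm moved nothing, so the hub is at its stop.

```bash
python3 -c "
from bench import ticket
print(ticket.close_job())"
```

```text
the job is handed in; nothing more can be done
None
```

I handed the job in at about 24 s: the cover is seated and level on the rim, and the shaft is keyed into the hub, still gripped and pressed down to the spring's stop; no verdict came back.

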